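Fit the winder's drive gear and snap in its retaining clip

TASK

Put the brass drive gear, hub upwards, over the winder spindle that stands in the vise, right down on its collar, and let go. Then take the small black retaining clip from the blue mat, feel lightly for the groove in the spindle above the hub (a hard push beside it scores the shaft), and push the clip in sideways, without forcing it, until it snaps fully home. Leave both there and leave everything else on the desk where it is.

Things in the scene. Friction and masses are not known exactly. Their poses are not given: they have to be found in the camera images.
- spindle: Upright steel watch-winder spindle in a bearing cartridge held by the vise; does not move. Origin: on the axis, in the top face of its 36 mm wide collar, on which the gear must sit; z up. Above the collar stands a 20 mm round shaft with one all-round groove, 5.5 mm wide, 15 mm diameter at its bottom; above the groove it is 20 mm again for 5 mm, then tapers over 4 mm to a 13.6 mm top.
- spindle_collar (a point): Same point as the spindle's origin. The shaft, very tight (80 N) in its bearing, was drawn up to bare the groove by an amount nobody measured, which no pose shows: the groove's lower edge is 22.5 to 31.5 mm above this point (0.5 to 9.5 mm above the fitted gear's hub), a different height each time; the shaft's top is 14.5 mm above that edge. It is pushed back in later.
- gear: Brass drive gear, about 160 g: toothed disc 70 mm wide and 6 mm thick with a hub 32 mm wide standing 16 mm above it, 22 mm high in all; bore 22 mm (1 mm play all round the shaft). Lies hub up on the mat. Origin: centre of its underside, z up.
- clip: Small retaining clip of blackened spring steel, 32 g, lying flat on the mat (the larger one, in the saucer, does not fit). Origin: centre of the C on its underside; z up; x points out of the open mouth. The C is 4 mm thick and about 28 mm wide: two slick springy arms ending in round noses, a stop lug at the back. It reaches from x = -35 (end of the tab) to +9 mm.
- clip_tab (a point): Centre of the clip's ribbed, grippy tab behind the C, 26.5 mm behind the clip's origin, 5 mm above its underside: 17 mm long (x), 14 mm wide (y), 10 mm high. Grip it here across the 14 mm, leaving the arms free to spring.
- clip_seat (a point): Centre of the C, 2 mm above the clip's origin. Pushed along x, the noses meet the full 20 mm shaft with this 16 mm short of the axis (over 10 N there scores the shaft), the groove's bottom at 12.5 mm. In the groove the push peaks at about 7 N, it snaps over at 6 mm and stops hard with this point on the axis; do not lean on it with over 20 N. Clip height play in the groove: 1.5 mm.
- vise: Steel bench vise on a round 112 mm foot, fixed. Origin: under the centre of its foot, below the spindle. Jaws 70 mm wide, tops 95 mm above the desk; lever handle at its -x side, 98 mm long, up to 81 mm high.
- mat: Blue silicone mat, 220 x 380 x 3 mm, fixed. Origin: centre of its underside, x across the short side.
- big_clip: Black clip of the same shape but 1.3 times as large, lying in the saucer: leave it. Origin as on the small clip.
- saucer: Grey ceramic saucer, 156 mm wide, 18 mm high: leave it. Origin: centre of its underside.
- jar: Lidded glass jar, 74 mm wide, 102 mm high: leave it closed and in place. Origin: centre of its underside.
- movement_ring: Aluminium movement ring, 50 mm wide, 10 mm high, on the mat: leave it. Origin: centre of its underside.
- tweezers: Steel tweezers, 120 mm long, lying on the mat near its far edge: leave them. Origin: middle of the underside.
- screwdriver: Screwdriver, 150 mm long, lying on the desk: leave it. Origin: on its underside.
- loupe: Black eye loupe, 34 mm wide, 30 mm high: leave it. Origin: centre of its underside.

How it is judged:
On the way, in this order (a step that is already met when the one before it is completed fails the run):
1. the gear sits on the spindle's collar and the hand has let go of it (horizontal distance between gear and spindle below 0.0025 m and z of gear in the frame of spindle between -0.0015 and 0.0015 m and angle between gear's own z axis and vertical below 0.06 rad and contact force between the fingers and gear below 0.2 N), for 0.2 s.
2. the clip is snapped into the groove (horizontal distance between clip_seat and spindle below 0.002 m and z of clip_seat in the frame of spindle between 0.0225 and 0.0365 m and angle between the z axis of clip and the z axis of spindle, either way round below 0.2 rad), for 0.2 s.
At the end, for the whole second after the job is handed in: Gear on the collar (within 2.5 mm sideways, 2 mm in height, tilt under 0.06 rad); clip in the groove: its centre within 2 mm of the spindle axis, 22.5 to 36.5 mm above the collar face, tilted under 0.2 rad; both released and at rest (all of step 2 and horizontal distance between gear and spindle below 0.0025 m and z of gear in the frame of spindle between -0.0015 and 0.002 m and angle between gear's own z axis and vertical below 0.06 rad and linear speed of each of clip, gear below 0.02 m/s); the robot touches nothing.
It fails at once if the clip is forced: pushed on the spindle with contact forces over 15 N while still over 13.5 mm from the axis (against the full shaft, beside the groove), or over 30 N anywhere (contact force between clip and spindle above 30 N or (contact force between clip and spindle above 15 N and horizontal distance between clip_seat and spindle above 0.0135 m)).
It fails at once if the clip is pressed on the gear with more than 25 N (contact force between clip and gear above 25 N).
It fails at once if something else on the desk is moved by over 20 mm (distance of any of jar, saucer, movement_ring, tweezers, big_clip, screwdriver, loupe from where it was at the start of the episode above 0.02 m).
It also fails if it takes over 72 s, if anything falls off the work surface, if the arm or the gripper's body presses on something with over 40 N, if the wrist force passes 120 N, or if a joint passes its speed limit or range.

ROBOT

A 6-joint arm with a two-finger parallel gripper is mounted at the origin on the work surface. World frame = base frame: x ahead of the robot, y to its left, z up, the work surface at z = 0. Lengths are in m, angles in rad, forces in N, time in s.
With the tool pointing down it reaches from about 0.35 to 0.85 m from the base axis. Payload 8.1 kg.
Tool frame: the origin (TCP) lies at the centre of the arm's flange, where the gripper is bolted on; the fingertips stand 186 mm ahead of it and the grasp point (between the pads) lies 167 mm ahead of it; z points along the fingers, y is the line along which they close (so a half turn about z gives the same grasp; the last joint's range is limited). The gripper opens to 93 mm and grips with 3 to 60 N. Pads are 15 mm wide; open, the fingers measure 128 mm over their backs; the gripper's body (75 mm by 188 mm) begins 65 mm behind the grasp point.
Start: joints at [-1.364, 0.13, 1.488, -0, 1.523, -0.085], TCP at [0.173, -0.575, 0.405] pointing down, gripper open.
Joint ranges: [-2.96, 2.96], [-0.89, 2.26], [0.02, 2.5], [-1.34, 4.48], [0, 2.73], [-2.66, 2.66]. Speed limits (rad/s): [2.39, 2.39, 2.79, 3.14, 3.14, 3.14].

INTERFACE

Orientations are given as a rotation vector (axis times angle).
In Python, from plant import read_state, read_camera, camera_params, robot gives the robot as it stands.
- The arm moves only by the tool carry_out, never from a script. Its argument "targets" is a list of rows, each an object of numbers: "hand": the opening in per cent of the stroke, from 0 (shut) to 100 (fully open); "x", "y", "z": the shift along the tool's x, y, z in m; "ax", "ay", "az": the turn, a rotation vector about the tool's x, y, z in rad. In form: [{"hand": .., "x": .., "y": .., "z": .., "ax": .., "ay": .., "az": ..}, ...]. A call has 1 to 8 rows; each row is the pose to reach, as a shift and turn from the pose commanded when the call began, along the tool's axes at that moment; what a row does not reach only later rows make up. A row lasts 1/8 s, in which the tool goes at most 62.5 mm and 10.7 degrees, less where a joint would pass 70% of its speed; a pose out of reach is approached as far as the arm can. A call with a gripper value outside its range is refused whole. The fingers move at their own pace and stop on an object; "newtons" is the grip in N (left out, the last holds). Time passes only in rows, so rows that repeat a pose let the fingers close. It gives the time, the measured TCP pose, the force, the opening and the grip force at its end, in the units of the state.
- read_state(): the state, without advancing time (a new reading comes with each control period).
- read_camera(name): name is "side" or "top" or "wrist"; returns (picture, depth): 384x512x3 uint8, blue, green, red; 384x512 float32, m along the optical axis (not along the pixel's ray), 0 where there is no reading.
- camera_params(name): a dict with "fx", "fy", "cx", "cy" (pixels), "k1" (the pictures are not rectified: a ray, as slopes to the right and down, at radius r is drawn at 1 + k1 r^2 times it, then the intrinsics apply), "position" and "rotation" of the camera in the world. Camera axes: x right, y up, looking along -z (the intrinsics and any distortion apply to the point x, -y, -z); pixel columns grow to the right and rows downward; lengths in m; the calibration is good to about 2 mm. A picture is of the moment at which its call begins: read the wrist's pose just before it. camera_params takes no time and is no camera call; for the wrist camera it gives the pose at the moment of the call.
- robot.close_job(): hands the job in; it is judged then, once.
The state is a dict: "t": time; "q": joint angles; "dq": joint speeds; "joint_torque": joint torques, N m; "tool_pos": TCP position; "orientation": TCP orientation; "force": force on the tool from outside, world axes, zero at the start; "wrist_torque": the same for the moment, N m; "opening": finger opening in m; "gripper_force": force on a finger pad.
Only numpy, scipy, OpenCV 4.12 (cv2) and the standard library are available. Lean on these libraries where they do the work, as an engineer would, in place of code of your own. Each camera call takes 0.05 s, during which the arm holds its last target. There are 200 camera calls.

## Working session

There is one attempt and no reset: what is moved stays moved. The work goes in short steps, Python scripts to look and compute and a tool call to move; the robot and the scene stay as the last step left them, time stands still between calls to the robot, and variables do not carry over. Pictures are saved under pics/ and viewed, at most 10 in all, crops included, and the job is handed in when it is done.

Besides the shell and the picture viewer there is one more tool, called after "Request:" as name(argument=value, ...), one argument or row to a line, values as JSON. carry_out: Moves the arm, as the interface text tells. Its arguments: {"type":"object","properties":{"targets":{"type":"array","items":{"type":"object","properties":{"hand":{"type":"number"},"x":{"type":"number"},"y":{"type":"number"},"z":{"type":"number"},"ax":{"type":"number"},"ay":{"type":"number"},"az":{"type":"number"}}}},"newtons":{"type":"number"}},"required":["targets"]}

```bash
mkdir -p pics; cat > h.py <<'E'
import numpy as np, cv2
from plant import *
from scipy.spatial.transform import Rotation as R
def snap(name, fn):
    p=camera_params(name); im,d=read_camera(name)
    np.savez(f'pics/{fn}.npz',im=im,d=d,**{k:np.array(v) for k,v in p.items()})
    cv2.imwrite(f'pics/{fn}.png',im); return p,im,d
def load(fn):
    z=np.load(f'pics/{fn}.npz'); return {k:z[k] for k in z if k not in('im','d')},z['im'],z['d']
def cloud(p,d):
    h,w=d.shape; u,v=np.meshgrid(np.arange(w),np.arange(h))
    xd=(u-p['cx'])/p['fx']; yd=(v-p['cy'])/p['fy']; x,y=xd.copy(),yd.copy()
    for _ in range(10):
        s=1+p['k1']*(x*x+y*y); x,y=xd/s,yd/s
    P=np.stack([x*d,-y*d,-d],-1)
    M=np.array(p['rotation']); 
    if M.shape!=(3,3): M=R.from_rotvec(M).as_matrix()
    return P@M.T+np.array(p['position'])
E
python3 - <<'E'
from h import *
for n in('top','side','wrist'):
    p,im,d=snap(n,n+'0'); print(n,p)
s=read_state();print(s)
a=np.vstack([cv2.imread('pics/top0.png')]);cv2.imwrite('pics/both.png',cv2.resize(np.hstack([cv2.imread('pics/top0.png'),cv2.imread('pics/side0.png')]),(800,300)))
cv2.imwrite('pics/top0b.png',cv2.resize(a,(800,600)))
E
```

```text
top {'fx': 401.64495455629356, 'fy': 401.64495455629356, 'cx': 253.1978728003156, 'cy': 193.59757984699814, 'k1': -0.10783159422956233, 'position': array([0.51022118, 0.02479214, 1.07013664]), 'rotation': array([ 0.07650077, -0.04470954, -1.54512072])}
side {'fx': 434.7267339202235, 'fy': 434.7267339202235, 'cx': 254.792351906475, 'cy': 191.15447658761568, 'k1': -0.04188600512160194, 'position': array([ 0.18705099, -0.53459929,  0.86171885]), 'rotation': array([ 0.69983483, -0.20197304, -0.59120362])}
wrist {'fx': 315.76765192485254, 'fy': 315.76765192485254, 'cx': 256.89716558049145, 'cy': 194.54450995772606, 'k1': -0.0027157379478125057, 'position': array([ 0.2511809 , -0.55148341,  0.38332897]), 'rotation': array([-0.25590374,  0.19096619, -1.26890779])}
{'t': 0.15, 'q': array([-1.36441215e+00,  1.30984603e-01,  1.48901595e+00, -8.26618780e-06,
        1.52302439e+00, -8.53736836e-02]), 'dq': array([ 0.00071751, -0.00280897, -0.0015439 , -0.00084795, -0.00085135,
        0.0005428 ]), 'joint_torque': array([ 1.04593786e-03, -5.60477614e+01, -4.92332339e+01,  7.69073982e-02,
        3.06043366e-02, -7.83716609e-05]), 'tool_pos': array([ 0.17258049, -0.57446015,  0.40393732]), 'orientation': array([-3.10681022e+00, -4.56461315e-01,  1.48921652e-04]), 'force': array([0.94325158, 0.33622234, 0.11102601]), 'wrist_torque': array([-0.04498988, -0.00603193, -0.02091514]), 'gripper_force': 0.0, 'opening': 0.09305134871887613}
```

View pics/top0b.png

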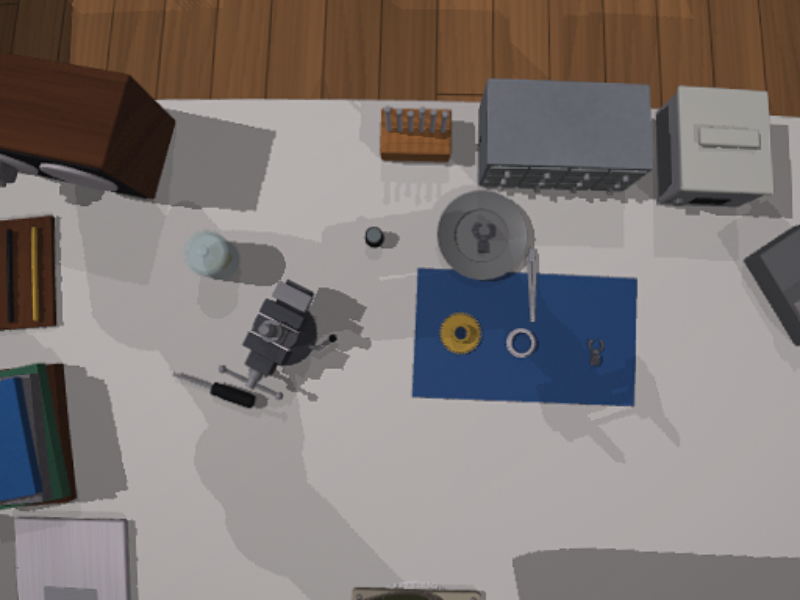

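View pics/side0.png

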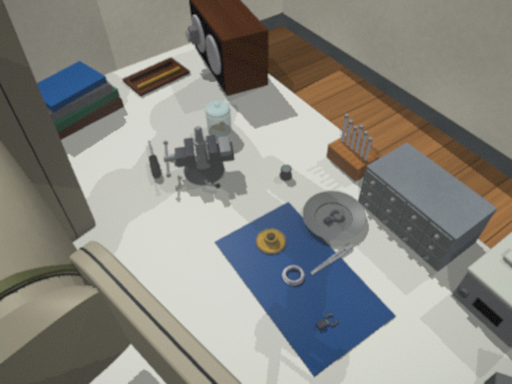

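The top view shows the gear at about (294,213) in original pixels, the clip at (381,225) with its mouth facing up in the image, and the spindle at (172,209). The side view agrees. Next I'll measure these from the depth data.

```bash
python3 - <<'E'
from h import *
p,im,d=load('top0'); C=cloud(p,d)
hsv=cv2.cvtColor(im,cv2.COLOR_BGR2HSV)
def crop(C,u0,u1,v0,v1): return C[v0:v1,u0:u1].reshape(-1,3)
# gear: points on mat area with z>6mm
def stat(n,q): print(n,len(q),q.mean(0).round(4),(q.min(0)+q.max(0))/2,np.ptp(q,axis=0).round(4),np.percentile(q[:,2],[5,50,95]).round(4))
g=crop(C,275,315,195,232); stat('mataround',g[g[:,2]<.0055]); stat('gear',g[g[:,2]>.0065]); stat('hub',g[g[:,2]>.018])
c=crop(C,370,395,210,240); stat('clip',c[c[:,2]>.006]); stat('tab',c[c[:,2]>.0095])
s=crop(C,155,200,175,240); 
for lo in(.09,.1,.11,.12,.13,.14,.15): 
    q=s[(s[:,2]>lo)&(s[:,2]<lo+.01)]; 
    if len(q): stat(f'sp{lo}',q)
p,im,d=load('side0');C2=cloud(p,d)
s=crop(C2,160,240,120,185)
print('side')
for lo in(.09,.1,.11,.12,.13,.14,.15,.16):
    q=s[(s[:,2]>lo)&(s[:,2]<lo+.01)]
    if len(q): stat(f'sp{lo}',q)
g=crop(C2,250,292,222,262); stat('gear',g[g[:,2]>.0065]); stat('hub',g[g[:,2]>.018])
c=crop(C2,312,342,308,335); stat('clip',c[c[:,2]>.0055]); stat('tab',c[c[:,2]>.0095])
a=cv2.resize(load('top0')[1][160:250,140:260],None,fx=6.6,fy=6.6,interpolation=2)
b=cv2.resize(im[115:195,150:245],(800,594)[:2]) 
cv2.imwrite('pics/zz.png',np.vstack([cv2.resize(a,(400,300)),cv2.resize(b,(400,300))]))
E
```

```text
mataround 965 [ 0.5439 -0.0636  0.0024] [ 0.54387118 -0.06334421  0.00132709] [0.098  0.1055 0.0083] [-0.0005  0.0025  0.0051]
gear 428 [ 0.5435 -0.061   0.0237] [ 0.54293415 -0.04357828  0.53833285] [0.0839 0.1367 1.0636] [0.0068 0.0094 0.0253]
hub 67 [ 0.5418 -0.0565  0.1023] [ 0.53453034 -0.02683105  0.54430826] [0.0486 0.1032 1.0517] [0.0207 0.0245 1.0701]
clip 96 [ 0.5149 -0.2833  0.0422] [ 0.52290075 -0.1523046   0.53809212] [0.0695 0.3542 1.0641] [0.0062 0.0081 0.015 ]
tab 37 [ 0.5042 -0.2651  0.0981] [ 0.51555362 -0.1364845   0.5401249 ] [0.0397 0.3226 1.06  ] [0.0105 0.0126 1.0701]
sp0.09 698 [0.5428 0.2339 0.0944] [0.55130427 0.23357226 0.09483863] [0.1282 0.1037 0.0097] [0.0908 0.0945 0.0976]
sp0.1 12 [0.5382 0.2309 0.1083] [0.53982265 0.2269521  0.10513677] [0.0373 0.047  0.0097] [0.1038 0.1089 0.11  ]
sp0.11 80 [0.5358 0.2325 0.1129] [0.53760647 0.23675221 0.11485177] [0.0338 0.0343 0.0096] [0.1103 0.1128 0.116 ]
sp0.12 6 [0.5375 0.2296 0.1236] [0.53616719 0.23062566 0.12325862] [0.0166 0.0059 0.0059] [0.1206 0.1239 0.1261]
sp0.13 11 [0.5341 0.2305 0.1352] [0.5369129  0.
[... 869 characters left out ...]

sp0.14 25 [0.5328 0.2299 0.1465] [0.53449703 0.23231421 0.14502878] [0.0191 0.0147 0.0099] [0.141  0.1475 0.1497]
sp0.15 27 [0.5349 0.234  0.1524] [0.53549559 0.23418647 0.15229711] [0.0143 0.0186 0.0045] [0.1508 0.1525 0.1537]
gear 454 [ 0.5375 -0.0698  0.0173] [ 0.39368209 -0.28207919  0.4341178 ] [0.4133 0.505  0.8552] [0.0068 0.0089 0.0243]
hub 90 [ 0.5296 -0.0812  0.0507] [ 0.37247569 -0.29234687  0.43990383] [0.3708 0.4845 0.8436] [0.019  0.0233 0.0262]
clip 139 [ 0.5083 -0.2979  0.0214] [ 0.37280388 -0.39882964  0.43362826] [0.3715 0.2715 0.8562] [0.0057 0.0084 0.0138]
tab 58 [ 0.4906 -0.3021  0.0415] [ 0.34881968 -0.41040309  0.43577702] [0.3235 0.2484 0.8519] [0.0103 0.0124 0.0141]
```

View pics/zz.png

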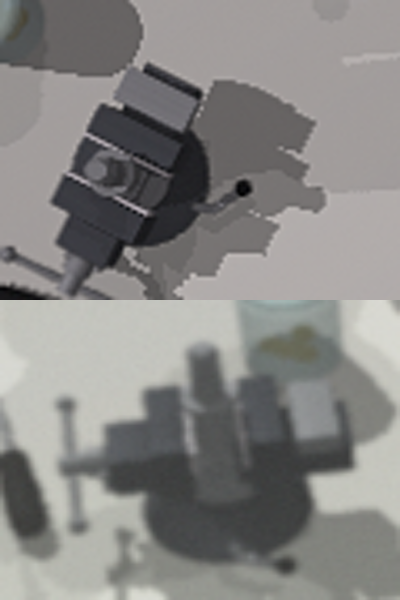

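Measured: gear at about (0.542,-0.061), clip around (0.512,-0.29), and spindle axis near (0.536,0.234). The collar is at z≈0.1127 and the shaft top at z≈0.1527. I'll take a closer look with the wrist camera.

```bash
cat >> h.py <<'E'
def plan(pos,yaw):
    s=read_state(); A=R.from_rotvec(s['orientation']); B=R.from_euler('z',yaw)*R.from_rotvec([np.pi,0,0])
    sh=A.inv().apply(np.array(pos)-s['tool_pos']); t=(A.inv()*B).as_rotvec()
    print('shift',sh.round(4),'turn',t.round(4),'tcp',s['tool_pos'].round(4),'F',s['force'].round(2))
E
python3 -c "
from h import *
plan([.52,-.061,.36],0)"
```

```text
shift [ 0.4804 -0.3918  0.0446] turn [-1.400e-03  1.000e-04  2.918e-01] tcp [ 0.1726 -0.5745  0.4039] F [0.94 0.34 0.11]
```

Request:
carry_out(
  targets=[
    {"x": 0.06, "y": -0.049, "z": 0.006, "az": 0.04},
    {"x": 0.12, "y": -0.098, "z": 0.012, "az": 0.08},
    {"x": 0.17, "y": -0.139, "z": 0.018, "az": 0.12},
    {"x": 0.22, "y": -0.18, "z": 0.024, "az": 0.16},
    {"x": 0.27, "y": -0.22, "z": 0.03, "az": 0.2},
    {"x": 0.32, "y": -0.26, "z": 0.035, "az": 0.24},
    {"x": 0.37, "y": -0.3, "z": 0.04, "az": 0.27},
    {"x": 0.42, "y": -0.342, "z": 0.045, "az": 0.292},
  ],
)

```text
schema error: expected keys hand, x, y, z, ax, ay, az
```

```bash
python3 -c "
from h import *
plan([.52,-.061,.36],0)"
```

```text
shift [ 0.4804 -0.3918  0.0446] turn [-1.400e-03  1.000e-04  2.918e-01] tcp [ 0.1726 -0.5745  0.4039] F [0.94 0.34 0.11]
```

Request:
carry_out(
  targets=[
    {"hand": 100, "x": 0.06, "y": -0.049, "z": 0.006, "ax": 0, "ay": 0, "az": 0.04},
    {"hand": 100, "x": 0.12, "y": -0.098, "z": 0.012, "ax": 0, "ay": 0, "az": 0.08},
    {"hand": 100, "x": 0.17, "y": -0.139, "z": 0.018, "ax": 0, "ay": 0, "az": 0.12},
    {"hand": 100, "x": 0.22, "y": -0.18, "z": 0.024, "ax": 0, "ay": 0, "az": 0.16},
    {"hand": 100, "x": 0.27, "y": -0.22, "z": 0.03, "ax": 0, "ay": 0, "az": 0.2},
    {"hand": 100, "x": 0.32, "y": -0.26, "z": 0.035, "ax": 0, "ay": 0, "az": 0.24},
    {"hand": 100, "x": 0.37, "y": -0.3, "z": 0.04, "ax": 0, "ay": 0, "az": 0.27},
    {"hand": 100, "x": 0.42, "y": -0.342, "z": 0.045, "ax": 0, "ay": 0, "az": 0.292},
  ],
)

```text
t: 1.15
tool_pos: [0.4531, -0.1604, 0.363]
orientation: [3.141, -0.002, 0.0]
force: [1.1, -0.5, 0.1]
opening: 0.093
gripper_force: 0.0
```

```bash
python3 -c "
from h import *
plan([.52,-.061,.36],0)"
```

```text
shift [ 0.0668 -0.0995  0.003 ] turn [ 0.0002 -0.0003 -0.0011] tcp [ 0.4531 -0.1604  0.363 ] F [ 1.09 -0.5   0.07]
```

Request:
carry_out(
  targets=[
    {"hand": 100, "x": 0.033, "y": -0.05, "z": 0.003, "ax": 0, "ay": 0, "az": 0},
    {"hand": 100, "x": 0.067, "y": -0.1, "z": 0.003, "ax": 0, "ay": 0, "az": 0},
    {"hand": 100, "x": 0.067, "y": -0.1, "z": 0.003, "ax": 0, "ay": 0, "az": 0},
    {"hand": 100, "x": 0.067, "y": -0.1, "z": 0.003, "ax": 0, "ay": 0, "az": 0},
  ],
)

```text
t: 1.65
tool_pos: [0.5192, -0.0623, 0.3597]
orientation: [3.141, 0.001, -0.002]
force: [-1.4, -0.4, -1.4]
opening: 0.0928
gripper_force: 0.0
```

```bash
python3 - <<'E'
from h import *
s=read_state(); p,im,d=snap('wrist','w1'); print(s['tool_pos'],s['orientation'],p['position'],p['rotation'])
C=cloud(p,d)
def stat(n,q): print(n,len(q),q.mean(0).round(4),((q.min(0)+q.max(0))/2).round(4),np.ptp(q,axis=0).round(4),np.percentile(q[:,2],[5,50,95]).round(4))
near=(np.hypot(C[...,0]-.543,C[...,1]+.06)<.05)&(d>.05)
q=C[near]
stat('disc',q[(q[:,2]>.006)&(q[:,2]<.03)]); stat('hub',q[(q[:,2]>.02)&(q[:,2]<.03)])
# circle fit by colour
h=cv2.cvtColor(im,cv2.COLOR_BGR2HSV); m=((h[...,0]>15)&(h[...,0]<35)&(h[...,1]>90)&near); stat('yellow',C[m])
hb=m&(C[...,2]>.0215)
r=C[hb]; (c,R_)=cv2.minEnclosingCircle(r[:,:2].astype(np.float32)); print(c,R_)
r=C[m]; (c,R_)=cv2.minEnclosingCircle(r[:,:2].astype(np.float32)); print(c,R_)
cv2.imwrite('pics/w1b.png',cv2.resize(im,(768,576)))
E
```

```text
[ 0.51919532 -0.0622995   0.35968662] [ 3.14135048e+00  1.34430846e-03 -1.71476270e-03] [ 0.60123364 -0.06286395  0.33911084] [-0.23607468  0.2332223  -1.55742418]
disc 2871 [ 0.5448 -0.0639  0.011 ] [ 0.5436 -0.0636  0.0161] [0.069  0.0698 0.0201] [0.0073 0.0087 0.0247]
hub 421 [ 0.5437 -0.0639  0.0242] [ 0.5435 -0.0641  0.0231] [0.0307 0.0314 0.0062] [0.0221 0.0243 0.0255]
yellow 6020 [ 0.5443 -0.0617  0.1486] [ 0.5427 -0.062   0.1436] [0.0707 0.0961 0.2859] [0.0075 0.2663 0.285 ]
(0.539280891418457, -0.061451707035303116) 0.04925615340471268
(0.539280891418457, -0.061451707035303116) 0.04925615340471268
```

View pics/w1b.png

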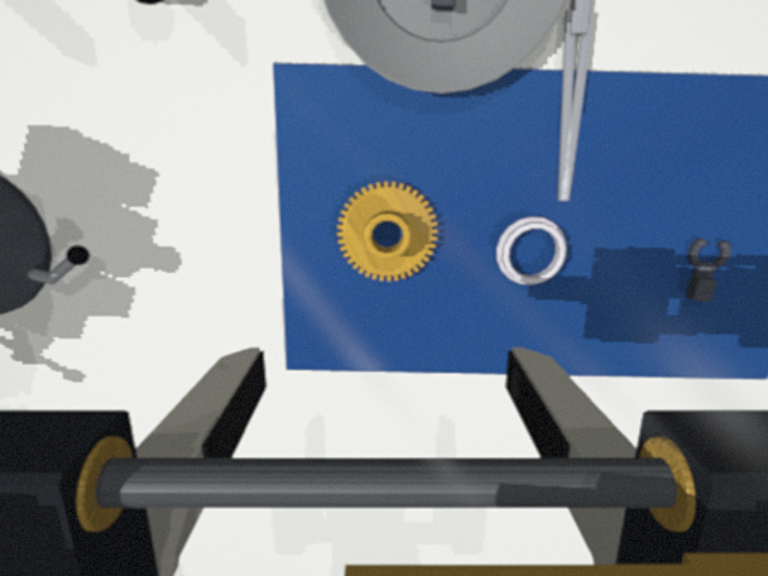

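The wrist view shows the gear at (388,231) in the scaled image, the clip at (708,255) with its mouth upward, and the fingertips at (265,350) and (507,350). I'll check the camera's bias against the fingertips.

```bash
python3 - <<'E'
from h import *
p,im,d=load('w1'); C=cloud(p,d); T=np.array([.5192,-.0623,.3597])
for n,(a,b) in dict(L=(60,180),R=(335,440)).items():
    q=C[225:370,a:b].reshape(-1,3)-T; q=q[(q[:,2]<-.12)&(q[:,2]>-.21)&(abs(q[:,0])<.03)]
    print(n,len(q),q.min(0).round(4),q.max(0).round(4),np.percentile(q,[2,98],axis=0).round(4).tolist())
    t=q[q[:,2]<-.175]; print(np.percentile(t,[2,50,98],axis=0).round(4).tolist())
# clip
m=(C[...,2]>.0055)&(C[...,2]<.02)&(abs(C[...,0]-.51)<.05)&(abs(C[...,1]+.29)<.05)
u=np.argwhere(m); q=C[m]; print('clip',len(q),q.min(0).round(4),q.max(0).round(4),u.min(0),u.max(0))
tb=q[q[:,2]>.0105]; print('tab',len(tb),tb.mean(0).round(4)); r=cv2.minAreaRect(tb[:,:2].astype(np.float32)*1000); print(r)
r=cv2.minAreaRect(q[:,:2].astype(np.float32)*1000); print(r, cv2.boxPoints(r).tolist())
E
```

```text
L 3654 [-0.0097  0.0452 -0.1875] [ 0.0104  0.0631 -0.12  ] [[-0.0066, 0.0455, -0.1834], [0.0097, 0.061, -0.1213]]
[[-0.0068, 0.0456, -0.1866], [0.0077, 0.047, -0.1798], [0.0096, 0.0581, -0.1752]]
R 3684 [-0.0088 -0.0646 -0.1876] [ 0.0105 -0.0465 -0.12  ] [[-0.0064, -0.0626, -0.1831], [0.0098, -0.0469, -0.1212]]
[[-0.0066, -0.0594, -0.1863], [0.0077, -0.0483, -0.1798], [0.0096, -0.0469, -0.1752]]
clip 571 [ 0.4942 -0.3109  0.0055] [ 0.5386 -0.2814  0.0148] [159 458] [200 486]
tab 212 [ 0.503  -0.2926  0.0127]
((502.67254638671875, -293.19183349609375), (14.32726001739502, 17.020000457763672), 84.87480163574219)
((515.8906860351562, -294.5968933105469), (29.640827178955078, 43.70303726196289), 83.1922836303711) [[492.43646240234375, -306.7225646972656], [535.8313598632812, -311.9030456542969], [539.3449096679688, -282.4712219238281], [495.95001220703125, -277.2907409667969]]
```

```bash
python3 -c "
from h import *
plan([.5436,-.0632,.1975],0)"
```

```text
shift [0.0247 0.0002 0.1623] turn [ 0.0003  0.0008 -0.0005] tcp [ 0.519  -0.0629  0.3598] F [-0.28 -0.18  0.38]
```

Request:
carry_out(
  targets=[
    {"hand": 60, "x": 0.024, "y": 0, "z": 0.05, "ax": 0, "ay": 0, "az": 0},
    {"hand": 60, "x": 0.025, "y": 0, "z": 0.1, "ax": 0, "ay": 0, "az": 0},
    {"hand": 60, "x": 0.025, "y": 0, "z": 0.14, "ax": 0, "ay": 0, "az": 0},
    {"hand": 60, "x": 0.025, "y": 0, "z": 0.155, "ax": 0, "ay": 0, "az": 0},
    {"hand": 60, "x": 0.025, "y": 0, "z": 0.162, "ax": 0, "ay": 0, "az": 0},
    {"hand": 60, "x": 0.025, "y": 0, "z": 0.162, "ax": 0, "ay": 0, "az": 0},
  ],
  newtons=25,
)

```text
t: 2.45
tool_pos: [0.5449, -0.0629, 0.1994]
orientation: [3.141, -0.001, 0.003]
force: [0.5, 0.0, 0.2]
opening: 0.0563
gripper_force: 0.0
```

Request:
carry_out(
  targets=[
    {"hand": 60, "x": -0.001, "y": 0, "z": 0.0015, "ax": 0, "ay": 0, "az": 0},
    {"hand": 60, "x": -0.001, "y": 0, "z": 0.0015, "ax": 0, "ay": 0, "az": 0},
    {"hand": 20, "x": -0.001, "y": 0, "z": 0.0015, "ax": 0, "ay": 0, "az": 0},
    {"hand": 20, "x": -0.001, "y": 0, "z": 0.0015, "ax": 0, "ay": 0, "az": 0},
    {"hand": 20, "x": -0.001, "y": 0, "z": 0.0015, "ax": 0, "ay": 0, "az": 0},
    {"hand": 20, "x": -0.001, "y": 0, "z": 0.0015, "ax": 0, "ay": 0, "az": 0},
    {"hand": 20, "x": -0.001, "y": 0, "z": 0.0015, "ax": 0, "ay": 0, "az": 0},
  ],
  newtons=25,
)

```text
t: 3.32
tool_pos: [0.5434, -0.0624, 0.1967]
orientation: [3.142, -0.0, 0.0]
force: [-0.4, -1.1, 0.7]
opening: 0.0316
gripper_force: 25.0
```

```bash
python3 -c "
from h import *
snap('wrist','w2')
plan([.510,.232,.38],0)"
```

```text
shift [-0.0335 -0.2944 -0.1833] turn [ 0.     -0.0001 -0.0002] tcp [ 0.5435 -0.0624  0.1967] F [-0.92 -0.03  1.27]
```

Request:
carry_out(
  targets=[
    {"hand": 20, "x": 0, "y": 0, "z": -0.05, "ax": 0, "ay": 0, "az": 0},
    {"hand": 20, "x": -0.01, "y": -0.02, "z": -0.1, "ax": 0, "ay": 0, "az": 0},
    {"hand": 20, "x": -0.03, "y": -0.06, "z": -0.14, "ax": 0, "ay": 0, "az": 0},
    {"hand": 20, "x": -0.05, "y": -0.11, "z": -0.17, "ax": 0, "ay": 0, "az": 0},
    {"hand": 20, "x": -0.065, "y": -0.165, "z": -0.183, "ax": 0, "ay": 0, "az": 0},
    {"hand": 20, "x": -0.075, "y": -0.22, "z": -0.183, "ax": 0, "ay": 0, "az": 0},
    {"hand": 20, "x": -0.082, "y": -0.265, "z": -0.183, "ax": 0, "ay": 0, "az": 0},
    {"hand": 20, "x": -0.082, "y": -0.294, "z": -0.183, "ax": 0, "ay": 0, "az": 0},
  ],
)

```text
t: 4.38
tool_pos: [0.4605, 0.2337, 0.3794]
orientation: [-3.141, -0.003, 0.001]
force: [0.9, -0.4, -0.9]
opening: 0.0317
gripper_force: 25.0
```

Request:
carry_out(
  targets=[
    {"hand": 20, "x": 0, "y": 0, "z": 0, "ax": 0, "ay": 0, "az": 0},
    {"hand": 20, "x": 0, "y": 0, "z": 0, "ax": 0, "ay": 0, "az": 0},
    {"hand": 20, "x": 0, "y": 0, "z": 0, "ax": 0, "ay": 0, "az": 0},
  ],
)

```text
t: 4.75
tool_pos: [0.4616, 0.2307, 0.3794]
orientation: [3.141, -0.002, -0.001]
force: [-0.8, 0.1, -1.5]
opening: 0.0312
gripper_force: 25.0
```

```bash
python3 - <<'E'
from h import *
s=read_state();p,im,d=snap('wrist','w3');print(s['tool_pos'],s['orientation'],s['opening'],p['position'],s['force'])
C=cloud(p,d)
near=(np.hypot(C[...,0]-.536,C[...,1]-.234)<.025)&(d>.05)
for lo,hi in((.107,.117),(.118,.13),(.13,.14),(.149,.157)):
    q=C[near&(C[...,2]>lo)&(C[...,2]<hi)]
    if len(q)>3: print(lo,len(q),q.min(0).round(4),q.max(0).round(4),np.median(q,axis=0).round(4),cv2.minEnclosingCircle(q[:,:2].astype(np.float32)))
a=cv2.resize(im,(600,450)); b=cv2.resize(load('w2')[1],(600,450)); 
cv2.imwrite('pics/w3b.png',cv2.resize(np.vstack([a,b]),(400,600)))
E
```

```text
[0.4616212  0.23071213 0.37942895] [ 3.14121228e+00 -2.31602524e-03 -5.29868519e-04] 0.03115881327018031 [0.54369076 0.22996009 0.35895183] [-0.83663353  0.10450189 -1.45576366]
0.107 976 [0.5188 0.2188 0.1091] [0.5533 0.2537 0.1145] [0.5398 0.2339 0.1124] ((0.5358117818832397, 0.23591911792755127), 0.01805368810892105)
0.149 770 [0.526  0.2263 0.149 ] [0.5458 0.2456 0.1554] [0.5362 0.2358 0.1527] ((0.5358894467353821, 0.23594990372657776), 0.010061965323984623)
```

View pics/w3b.png

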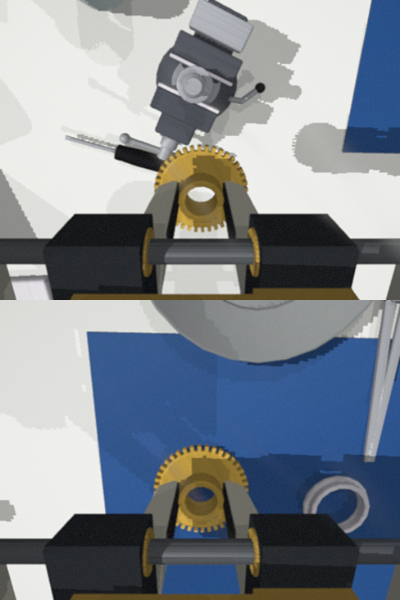

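The top half (w3) shows the held gear below centre and the spindle top at about (195,85). The bottom half shows the gear gripped level on the mat. Next I'll measure the gear in hand and check that the camera pose is consistent.

```bash
python3 - <<'E'
from h import *
for f,T,o in(('w1',[.5192,-.0623,.3597],[3.14135,.0013,-.0017]),('w2',[.5435,-.0624,.1967],[3.1416,0,0]),('w3',[.4616,.2307,.3794],[3.1412,-.0023,-.0005])):
    p,im,d=load(f); C=cloud(p,d); A=R.from_rotvec(o); T=np.array(T)
    Rc=R.from_matrix(p['rotation']) if p['rotation'].shape==(3,3) else R.from_rotvec(p['rotation'])
    print(f,'rel',(A.inv()*Rc).as_rotvec().round(4),A.inv().apply(p['position']-T).round(4))
    L=A.inv().apply((C-T).reshape(-1,3)).reshape(C.shape)
    if f!='w1':
        h=cv2.cvtColor(im,cv2.COLOR_BGR2HSV); m=(h[...,0]>15)&(h[...,0]<35)&(h[...,1]>80)&(abs(L[...,0])<.05)&(abs(L[...,1])<.045)&(L[...,2]>.17)&(L[...,2]<.2)
        q=L[m]; q=q[(q[:,2]>.184)]; pl=np.linalg.lstsq(np.c_[q[:,:2],np.ones(len(q))],q[:,2],rcond=None)[0]
        print(len(q),q.min(0).round(4),q.max(0).round(4),np.median(q[:,2]).round(4),'tilt',pl.round(3),cv2.minEnclosingCircle(q[:,:2].astype(np.float32)))
        q=L[m]; q=q[q[:,2]<.176]; 
        if len(q): print('hub',len(q),q.min(0).round(4),q.max(0).round(4),cv2.minEnclosingCircle(q[:,:2].astype(np.float32)))
E
```

```text
w1 rel [2.0604 2.0608 0.3077] [0.0821 0.0006 0.0205]
w2 rel [2.0602 2.0611 0.3076] [0.082  0.0006 0.0205]
5064 [-0.0401 -0.0341  0.184 ] [0.0352 0.0372 0.1953] 0.1882 tilt [0.007 0.002 0.188] ((-0.0024642441421747208, 0.0009028792846947908), 0.03818470612168312)
hub 1500 [-0.0157 -0.03    0.1701] [0.0159 0.0166 0.176 ] ((0.0004643008578568697, -0.006711521185934544), 0.02458692155778408)
w3 rel [2.0604 2.0609 0.3077] [0.0821 0.0006 0.0204]
4889 [-0.0354 -0.0339  0.184 ] [0.0354 0.0353 0.1942] 0.1881 tilt [ 0.006 -0.001  0.188] ((2.1242971342871897e-05, 5.20341272931546e-05), 0.035685740411281586)
hub 1479 [-0.0159 -0.0298  0.17  ] [0.0159 0.0311 0.176 ] ((0.00854739360511303, 0.0006168736144900322), 0.03053370863199234)
```

```bash
python3 -c "
from h import *
plan([.5359,.2365,.36],0)"
```

```text
shift [ 0.0742 -0.0059  0.0195] turn [ 0.0002  0.0001 -0.0017] tcp [0.4617 0.2307 0.3795] F [-0.88 -0.3  -2.15]
```

Request:
carry_out(
  targets=[
    {"hand": 20, "x": 0.04, "y": -0.003, "z": 0.0, "ax": 0, "ay": 0, "az": 0},
    {"hand": 20, "x": 0.074, "y": -0.006, "z": 0.005, "ax": 0, "ay": 0, "az": 0},
    {"hand": 20, "x": 0.074, "y": -0.006, "z": 0.015, "ax": 0, "ay": 0, "az": 0},
    {"hand": 20, "x": 0.074, "y": -0.006, "z": 0.019, "ax": 0, "ay": 0, "az": 0},
    {"hand": 20, "x": 0.074, "y": -0.006, "z": 0.019, "ax": 0, "ay": 0, "az": 0},
    {"hand": 20, "x": 0.074, "y": -0.006, "z": 0.019, "ax": 0, "ay": 0, "az": 0},
  ],
)

```text
t: 5.55
tool_pos: [0.535, 0.2377, 0.3612]
orientation: [-3.141, -0.0, -0.001]
force: [-0.4, 1.2, -0.0]
opening: 0.0316
gripper_force: 25.0
```

```bash
python3 -c "
from h import *
plan([.5359,.2365,.34],0)"
```

```text
shift [0.0009 0.0012 0.0212] turn [-0.0003 -0.0007  0.0001] tcp [0.535  0.2377 0.3612] F [-0.37  1.16 -0.05]
```

Request:
carry_out(
  targets=[
    {"hand": 20, "x": 0.001, "y": 0.001, "z": 0.005, "ax": 0, "ay": 0, "az": 0},
    {"hand": 20, "x": 0.001, "y": 0.001, "z": 0.012, "ax": 0, "ay": 0, "az": 0},
    {"hand": 20, "x": 0.001, "y": 0.001, "z": 0.02, "ax": 0, "ay": 0, "az": 0},
    {"hand": 20, "x": 0.001, "y": 0.001, "z": 0.025, "ax": 0, "ay": 0, "az": 0},
    {"hand": 20, "x": 0.001, "y": 0.001, "z": 0.025, "ax": 0, "ay": 0, "az": 0},
  ],
)

```text
t: 6.18
tool_pos: [0.5362, 0.2366, 0.3348]
orientation: [3.141, -0.0, -0.002]
force: [0.4, -0.4, -1.7]
opening: 0.0316
gripper_force: 25.0
```

```bash
python3 -c "
from h import *
plan([.5359,.2365,.3075],0)"
```

```text
shift [-0.0003  0.0001  0.0273] turn [ 0.0005  0.0013 -0.0002] tcp [0.5362 0.2366 0.3348] F [ 0.36 -0.42 -1.7 ]
```

Already past the shaft top with no side force, so I'll go down further.

Request:
carry_out(
  targets=[
    {"hand": 20, "x": 0, "y": 0, "z": 0.007, "ax": 0, "ay": 0, "az": 0},
    {"hand": 20, "x": 0, "y": 0, "z": 0.014, "ax": 0, "ay": 0, "az": 0},
    {"hand": 20, "x": 0, "y": 0, "z": 0.02, "ax": 0, "ay": 0, "az": 0},
    {"hand": 20, "x": 0, "y": 0, "z": 0.024, "ax": 0, "ay": 0, "az": 0},
    {"hand": 20, "x": 0, "y": 0, "z": 0.026, "ax": 0, "ay": 0, "az": 0},
    {"hand": 20, "x": 0, "y": 0, "z": 0.026, "ax": 0, "ay": 0, "az": 0},
  ],
)

```text
t: 6.92
tool_pos: [0.5364, 0.2367, 0.3095]
orientation: [3.142, -0.0, -0.0]
force: [-0.3, -0.7, -0.5]
opening: 0.0313
gripper_force: 25.0
```

```bash
python3 -c "
from h import *
plan([.5359,.2365,.3064],0)"
```

```text
shift [-0.0005  0.0002  0.0031] turn [ 0.      0.0001 -0.0002] tcp [0.5364 0.2367 0.3095] F [-0.33 -0.71 -0.49]
```

Request:
carry_out(
  targets=[
    {"hand": 20, "x": 0, "y": 0, "z": 0.001, "ax": 0, "ay": 0, "az": 0},
    {"hand": 20, "x": 0, "y": 0, "z": 0.002, "ax": 0, "ay": 0, "az": 0},
    {"hand": 20, "x": 0, "y": 0, "z": 0.0025, "ax": 0, "ay": 0, "az": 0},
    {"hand": 20, "x": 0, "y": 0, "z": 0.0025, "ax": 0, "ay": 0, "az": 0},
  ],
)

```text
t: 7.42
tool_pos: [0.5364, 0.2366, 0.3071]
orientation: [3.142, -0.0, -0.0]
force: [0.4, 0.6, -1.9]
opening: 0.0317
gripper_force: 25.0
```

Now nudge down until contact.

Request:
carry_out(
  targets=[
    {"hand": 20, "x": 0, "y": 0, "z": 0.0005, "ax": 0, "ay": 0, "az": 0},
    {"hand": 20, "x": 0, "y": 0, "z": 0.001, "ax": 0, "ay": 0, "az": 0},
    {"hand": 20, "x": 0, "y": 0, "z": 0.001, "ax": 0, "ay": 0, "az": 0},
  ],
)

```text
t: 7.8
tool_pos: [0.5365, 0.2367, 0.3067]
orientation: [-3.141, 0.0, -0.001]
force: [-3.5, -0.5, 4.6]
opening: 0.0315
gripper_force: 25.0
```

Request:
carry_out(
  targets=[
    {"hand": 60, "x": 0, "y": 0, "z": 0, "ax": 0, "ay": 0, "az": 0},
    {"hand": 60, "x": 0, "y": 0, "z": 0, "ax": 0, "ay": 0, "az": 0},
    {"hand": 60, "x": 0, "y": 0, "z": 0, "ax": 0, "ay": 0, "az": 0},
    {"hand": 60, "x": 0, "y": 0, "z": -0.02, "ax": 0, "ay": 0, "az": 0},
    {"hand": 60, "x": 0, "y": 0, "z": -0.06, "ax": 0, "ay": 0, "az": 0},
    {"hand": 60, "x": -0.04, "y": 0, "z": -0.07, "ax": 0, "ay": 0, "az": 0},
    {"hand": 60, "x": -0.08, "y": 0, "z": -0.07, "ax": 0, "ay": 0, "az": 0},
    {"hand": 60, "x": -0.08, "y": 0, "z": -0.07, "ax": 0, "ay": 0, "az": 0},
  ],
)

```text
t: 8.8
tool_pos: [0.4547, 0.2369, 0.3777]
orientation: [-3.141, -0.002, -0.002]
force: [0.2, -0.3, 0.7]
opening: 0.0555
gripper_force: 0.0
```

Request:
carry_out(
  targets=[
    {"hand": 60, "x": 0, "y": 0, "z": 0, "ax": 0, "ay": 0, "az": 0},
    {"hand": 60, "x": 0, "y": 0, "z": 0, "ax": 0, "ay": 0, "az": 0},
  ],
)

```text
t: 9.05
tool_pos: [0.4573, 0.2366, 0.3768]
orientation: [-3.141, 0.001, -0.002]
force: [-0.4, 0.3, 0.3]
opening: 0.0559
gripper_force: 0.0
```

```bash
python3 - <<'E'
from h import *
s=read_state();p,im,d=snap('wrist','w4');print(s['tool_pos'],s['orientation'],s['force'])
C=cloud(p,d)
near=(np.hypot(C[...,0]-.536,C[...,1]-.2365)<.04)&(d>.05)
for lo,hi in((.115,.123),(.131,.138),(.15,.157)):
    q=C[near&(C[...,2]>lo)&(C[...,2]<hi)]
    print(lo,len(q),((q.min(0)+q.max(0))/2).round(4),np.ptp(q,axis=0).round(4),np.median(q,axis=0).round(4),cv2.minEnclosingCircle(q[:,:2].astype(np.float32)))
a,b=cv2.projectPoints if 0 else (0,0)
cv2.imwrite('pics/w4b.png',cv2.resize(im[40:240,150:360],(630,600),interpolation=cv2.INTER_CUBIC))
E
```

```text
[0.45725368 0.23664004 0.37677536] [-3.14129575e+00  9.96557454e-04 -1.56313656e-03] [-0.35441608  0.28833484  0.30136814]
0.115 5208 [0.5363 0.236  0.1191] [0.0696 0.0702 0.007 ] [0.5393 0.2363 0.1185] ((0.5362458825111389, 0.23613280057907104), 0.035400230437517166)
0.131 896 [0.5364 0.236  0.1338] [0.0313 0.0307 0.0055] [0.538  0.2363 0.1343] ((0.5363572835922241, 0.2360745519399643), 0.015976298600435257)
0.15 722 [0.5362 0.236  0.1526] [0.0193 0.0195 0.0053] [0.5363 0.2357 0.1529] ((0.5359562039375305, 0.2359437644481659), 0.010005397722125053)
```

View pics/w4b.png

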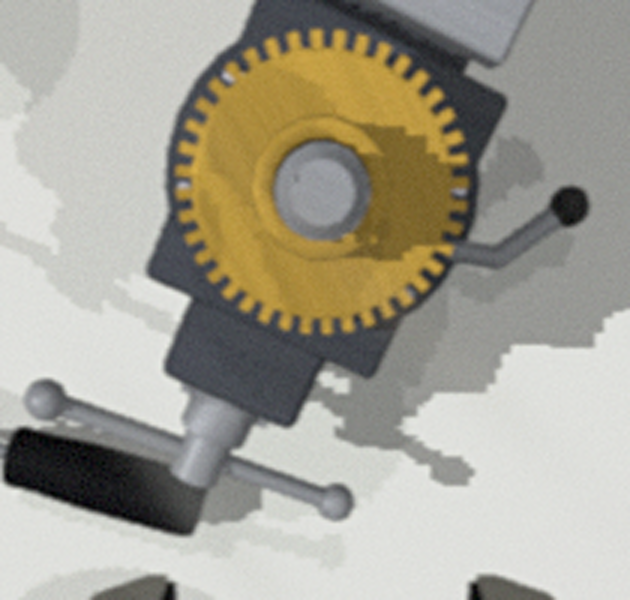

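Gear seated: its disc top is at 0.1186 and its hub top at 0.1344, centred on the shaft at pixel (322,190). I'll refine the shaft-top height and head for the clip.

```bash
python3 - <<'E'
from h import *
p,im,d=load('w4'); C=cloud(p,d); c=np.array([.5360,.2360]); r=np.hypot(C[...,0]-c[0],C[...,1]-c[1])
def z(a,b,lo,hi):
    q=C[(r>=a)&(r<b)&(C[...,2]>lo)&(C[...,2]<hi)]; P=np.linalg.lstsq(np.c_[q[:,:2]-c,np.ones(len(q))],q[:,2],rcond=None)[0]; print(len(q),P.round(4),q[:,2].mean().round(4),np.median(q[:,2]).round(4),q[:,2].std().round(4))
z(0,5.5e-3,.14,.17); z(.0125,.015,.128,.14); z(.019,.030,.112,.125)
plan([.47,-.29,.32],-.11)
E
```

```text
258 [-0.0008  0.0116  0.1535] 0.1535 0.1535 0.0006
492 [-0.     -0.0014  0.1344] 0.1344 0.1344 0.0007
3353 [-0.0006 -0.0008  0.1186] 0.1186 0.1186 0.0007
shift [0.0131 0.5266 0.0564] turn [-0.0002 -0.0005  0.1094] tcp [0.4572 0.2366 0.3765] F [-0.19  0.63 -1.51]
```

Shaft top is about 41.0 mm above the collar, so the groove edge is at about 26.5 mm. The clip underside should therefore sit about 27.2 mm above the collar, a rise of about 137.3 mm from the mat.

Request:
carry_out(
  targets=[
    {"hand": 60, "x": 0, "y": 0.05, "z": 0, "ax": 0, "ay": 0, "az": 0},
    {"hand": 60, "x": 0, "y": 0.11, "z": 0, "ax": 0, "ay": 0, "az": 0},
    {"hand": 60, "x": 0, "y": 0.17, "z": 0.01, "ax": 0, "ay": 0, "az": 0.02},
    {"hand": 60, "x": 0.005, "y": 0.23, "z": 0.02, "ax": 0, "ay": 0, "az": 0.04},
    {"hand": 60, "x": 0.01, "y": 0.29, "z": 0.03, "ax": 0, "ay": 0, "az": 0.06},
    {"hand": 60, "x": 0.013, "y": 0.35, "z": 0.04, "ax": 0, "ay": 0, "az": 0.08},
    {"hand": 60, "x": 0.013, "y": 0.41, "z": 0.05, "ax": 0, "ay": 0, "az": 0.1},
    {"hand": 60, "x": 0.013, "y": 0.47, "z": 0.056, "ax": 0, "ay": 0, "az": 0.11},
  ],
)

```text
t: 10.1
tool_pos: [0.4692, -0.2359, 0.3195]
orientation: [-3.136, 0.175, 0.001]
force: [1.7, 0.5, 0.4]
opening: 0.0556
gripper_force: 0.0
```

```bash
python3 -c "
from h import *
plan([.47,-.29,.29],-.11)"
```

```text
shift [0.0068 0.0537 0.0295] turn [-0.0003  0.0004 -0.0013] tcp [ 0.4692 -0.2359  0.3195] F [1.66 0.46 0.44]
```

Request:
carry_out(
  targets=[
    {"hand": 60, "x": 0.004, "y": 0.03, "z": 0.02, "ax": 0, "ay": 0, "az": 0},
    {"hand": 60, "x": 0.007, "y": 0.053, "z": 0.03, "ax": 0, "ay": 0, "az": 0},
    {"hand": 60, "x": 0.007, "y": 0.053, "z": 0.03, "ax": 0, "ay": 0, "az": 0},
    {"hand": 60, "x": 0.007, "y": 0.053, "z": 0.03, "ax": 0, "ay": 0, "az": 0},
  ],
)

```text
t: 10.6
tool_pos: [0.4707, -0.2866, 0.2902]
orientation: [-3.136, 0.173, 0.0]
force: [0.1, 0.7, 0.7]
opening: 0.0557
gripper_force: 0.0
```

```bash
python3 - <<'E'
from h import *
s=read_state(); p,im,d=snap('wrist','w5'); C=cloud(p,d); print(s['tool_pos'],s['orientation'])
m=(C[...,2]>.0055)&(C[...,2]<.02)&(abs(C[...,0]-.515)<.04)&(abs(C[...,1]+.295)<.04)&(d>.05)
q=C[m]; tb=q[q[:,2]>.0105]
print(cv2.minAreaRect(tb[:,:2].astype(np.float32)*1000),np.median(tb[:,2]))
print(cv2.minAreaRect(q[:,:2].astype(np.float32)*1000))
u=np.argwhere(m); print(u.min(0),u.max(0))
v0,u0=u.min(0)-12;v1,u1=u.max(0)+12
cv2.imwrite('pics/w5b.png',cv2.resize(im[v0:v1,u0:u1],None,fx=6,fy=6,interpolation=2))
E
```

```text
[ 0.470699   -0.28662793  0.29020579] [-3.13631110e+00  1.73468210e-01  2.93168629e-04]
((502.8074951171875, -293.2626647949219), (14.086320877075195, 16.735326766967773), 84.68449401855469) 0.012498440429664137
((516.1507568359375, -294.7179260253906), (27.12454605102539, 43.62123107910156), 83.81282806396484)
[116 243] [170 276]
```

View pics/w5b.png

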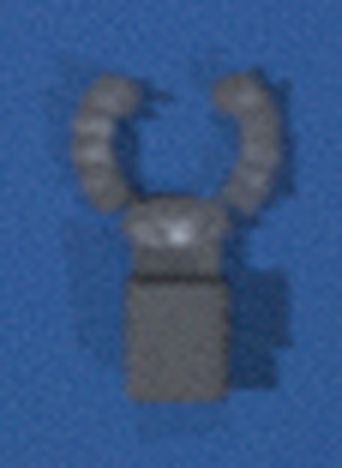

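The crop shows the clip with its mouth up, the tab at the bottom centred near (178,340), and the lug between the tab and the C. Tab centre is (0.5028,-0.2926) and yaw is about -0.103.

```bash
python3 -c "
from h import *
plan([.5020,-.2925,.1905],-.103)"
```

```text
shift [0.0316 0.0027 0.1   ] turn [-0.0001 -0.0003 -0.0069] tcp [ 0.4708 -0.2864  0.2905] F [-1.13  0.45  0.91]
```

Request:
carry_out(
  targets=[
    {"hand": 43, "x": 0.03, "y": 0.003, "z": 0.04, "ax": 0, "ay": 0, "az": -0.007},
    {"hand": 43, "x": 0.0315, "y": 0.003, "z": 0.075, "ax": 0, "ay": 0, "az": -0.007},
    {"hand": 43, "x": 0.0315, "y": 0.003, "z": 0.09, "ax": 0, "ay": 0, "az": -0.007},
    {"hand": 43, "x": 0.0315, "y": 0.003, "z": 0.097, "ax": 0, "ay": 0, "az": -0.007},
    {"hand": 43, "x": 0.0315, "y": 0.003, "z": 0.097, "ax": 0, "ay": 0, "az": -0.007},
    {"hand": 43, "x": 0.0315, "y": 0.003, "z": 0.097, "ax": 0, "ay": 0, "az": -0.007},
  ],
)

```text
t: 11.4
tool_pos: [0.502, -0.2936, 0.1948]
orientation: [3.136, -0.162, 0.003]
force: [0.1, -0.4, -0.3]
opening: 0.0401
gripper_force: 0.0
```

```bash
python3 -c "
from h import *
plan([.5020,-.2925,.1905],-.103)"
```

```text
shift [-0.0001 -0.0011  0.0043] turn [ 0.0012 -0.0022 -0.0003] tcp [ 0.502  -0.2936  0.1948] F [ 0.05 -0.44 -0.29]
```

Request:
carry_out(
  targets=[
    {"hand": 43, "x": 0, "y": -0.001, "z": 0.002, "ax": 0, "ay": 0, "az": 0},
    {"hand": 43, "x": 0, "y": -0.001, "z": 0.0038, "ax": 0, "ay": 0, "az": 0},
    {"hand": 43, "x": 0, "y": -0.001, "z": 0.0038, "ax": 0, "ay": 0, "az": 0},
    {"hand": 8, "x": 0, "y": -0.001, "z": 0.0038, "ax": 0, "ay": 0, "az": 0},
    {"hand": 8, "x": 0, "y": -0.001, "z": 0.0038, "ax": 0, "ay": 0, "az": 0},
    {"hand": 8, "x": 0, "y": -0.001, "z": 0.0038, "ax": 0, "ay": 0, "az": 0},
    {"hand": 8, "x": 0, "y": -0.001, "z": 0.0038, "ax": 0, "ay": 0, "az": 0},
    {"hand": 8, "x": 0, "y": -0.001, "z": 0.0038, "ax": 0, "ay": 0, "az": 0},
  ],
  newtons=30,
)

```text
t: 12.4
tool_pos: [0.5016, -0.2923, 0.1894]
orientation: [3.137, -0.162, 0.0]
force: [-0.7, 1.1, 1.9]
opening: 0.0133
gripper_force: 30.2
```

```bash
python3 - <<'E'
from h import *
for i in range(2): print({k:np.round(read_state()[k],4) for k in('tool_pos','orientation','opening','force')}); read_camera('wrist')
plan([.48,-.2,.36],-.103)
E
```

```text
{'tool_pos': array([ 0.5016, -0.2923,  0.1894]), 'orientation': array([ 3.1373e+00, -1.6200e-01,  2.0000e-04]), 'opening': np.float64(0.0133), 'force': array([-0.7374,  1.1003,  1.8821])}
{'tool_pos': array([ 0.5016, -0.2923,  0.1894]), 'orientation': array([ 3.1373e+00, -1.6200e-01,  3.0000e-04]), 'opening': np.float64(0.0135), 'force': array([ 0.6859, -0.5788,  1.4533])}
shift [-0.031  -0.0895 -0.1706] turn [ 0.0001 -0.0002 -0.0002] tcp [ 0.5016 -0.2923  0.1894] F [-0.79 -0.02  2.69]
```

Request:
carry_out(
  targets=[
    {"hand": 8, "x": 0, "y": 0, "z": -0.04, "ax": 0, "ay": 0, "az": 0},
    {"hand": 8, "x": -0.005, "y": -0.01, "z": -0.09, "ax": 0, "ay": 0, "az": 0},
    {"hand": 8, "x": -0.02, "y": -0.05, "z": -0.135, "ax": 0, "ay": 0, "az": 0},
    {"hand": 8, "x": -0.025, "y": -0.11, "z": -0.15, "ax": 0, "ay": 0, "az": 0},
    {"hand": 8, "x": -0.03, "y": -0.17, "z": -0.15, "ax": 0, "ay": 0, "az": 0},
    {"hand": 8, "x": -0.035, "y": -0.23, "z": -0.15, "ax": 0, "ay": 0, "az": 0},
    {"hand": 8, "x": -0.04, "y": -0.29, "z": -0.15, "ax": 0, "ay": 0, "az": 0},
    {"hand": 8, "x": -0.045, "y": -0.35, "z": -0.15, "ax": 0, "ay": 0, "az": 0},
  ],
)

```text
t: 13.5
tool_pos: [0.4924, 0.0624, 0.3392]
orientation: [3.137, -0.162, -0.0]
force: [0.2, -0.7, -0.2]
opening: 0.0139
gripper_force: 30.0
```

```bash
python3 - <<'E'
from h import *
plan([.46,.2443,.339],-.103)
E
```

```text
shift [-0.051  -0.1776  0.0002] turn [ 0.      0.     -0.0004] tcp [0.4924 0.0624 0.3392] F [ 0.18 -0.71 -0.23]
```

Request:
carry_out(
  targets=[
    {"hand": 8, "x": -0.04, "y": -0.03, "z": 0, "ax": 0, "ay": 0, "az": 0},
    {"hand": 8, "x": -0.051, "y": -0.08, "z": 0, "ax": 0, "ay": 0, "az": 0},
    {"hand": 8, "x": -0.051, "y": -0.13, "z": 0, "ax": 0, "ay": 0, "az": 0},
    {"hand": 8, "x": -0.051, "y": -0.17, "z": 0, "ax": 0, "ay": 0, "az": 0},
    {"hand": 8, "x": -0.051, "y": -0.1776, "z": 0, "ax": 0, "ay": 0, "az": 0},
    {"hand": 8, "x": -0.051, "y": -0.1776, "z": 0, "ax": 0, "ay": 0, "az": 0},
    {"hand": 8, "x": -0.051, "y": -0.1776, "z": 0, "ax": 0, "ay": 0, "az": 0},
    {"hand": 8, "x": -0.051, "y": -0.1776, "z": 0, "ax": 0, "ay": 0, "az": 0},
  ],
)

```text
t: 14.5
tool_pos: [0.4606, 0.2414, 0.3393]
orientation: [3.137, -0.164, -0.0]
force: [-0.4, 1.0, 0.8]
opening: 0.0135
gripper_force: 30.0
```

```bash
python3 - <<'E'
from h import *
s=read_state(); p,im,d=snap('wrist','w6'); C=cloud(p,d); T=s['tool_pos'];A=R.from_rotvec(s['orientation']); print(T,s['orientation'],s['force'])
L=A.inv().apply((C-T).reshape(-1,3)).reshape(C.shape)
def st(n,q): print(n,len(q),q.min(0).round(4),q.max(0).round(4),((q.min(0)+q.max(0))/2).round(4),q.mean(0).round(4))
m=(L[...,0]>.013)&(L[...,0]<.045)&(abs(L[...,1])<.02)&(L[...,2]>.175)&(L[...,2]<.192); q=L[m]; st('clip C',q); 
k=cv2.minAreaRect(q[q[:,0]>.018][:,:2].astype(np.float32)*1000);print(k)
pl=np.linalg.lstsq(np.c_[q[:,:2],np.ones(len(q))],q[:,2],rcond=None)[0];print('plane',pl.round(4))
far=np.hypot(C[...,0]-.536,C[...,1]-.236)<.0108
st('shafttop world',C[far&(abs(C[...,2]-.1535)<.0025)]); st('tool',L[far&(abs(C[...,2]-.1535)<.0025)])
r=np.hypot(C[...,0]-.536,C[...,1]-.236); hb=(r>.0125)&(r<.015)&(abs(C[...,2]-.1344)<.004); st('hub',L[hb])
cv2.imwrite('pics/w6b.png',cv2.resize(im[60:300,120:400],(700,600),interpolation=2))
E
```

```text
[0.46057524 0.24139519 0.33931119] [ 3.13710879e+00 -1.64448524e-01 -8.49480295e-05] [-0.44581281  1.04308282  0.77279753]
clip C 1090 [ 0.013  -0.0133  0.1812] [0.0368 0.0145 0.1879] [0.0249 0.0006 0.1845] [0.0248 0.0007 0.1831]
((27.407623291015625, 0.585566520690918), (27.838088989257812, 18.785884857177734), 89.86456298828125)
plane [0.0103 0.0015 0.1828]
shafttop world 894 [0.5267 0.2267 0.151 ] [0.5448 0.2449 0.1556] [0.5357 0.2358 0.1533] [0.5361 0.2359 0.153 ]
tool 894 [ 0.0665 -0.0114  0.1837] [0.0844 0.0065 0.1883] [ 0.0755 -0.0024  0.186 ] [ 0.0757 -0.0024  0.1863]
hub 697 [ 0.0607 -0.0172  0.2027] [0.0905 0.0123 0.2068] [ 0.0756 -0.0025  0.2048] [ 0.0761 -0.0025  0.2048]
```

View pics/w6b.png

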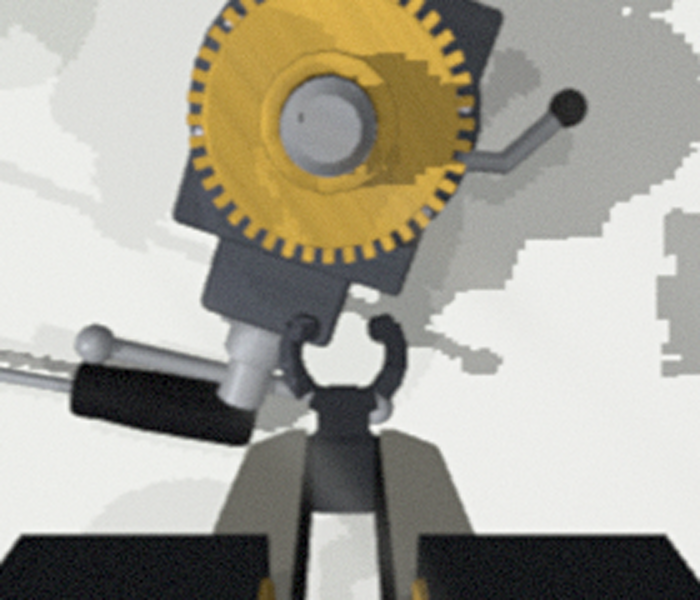

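The picture shows the clip held straight with its mouth toward the spindle at (322,125). In the tool frame the C is centred at x 27.8 mm and the spindle at x 75.4 mm. I need to shift y by -3.1 mm and go down 12.5 mm; shaft contact would come at 31.6 mm of advance and the groove bottom at 35.1 mm.

Request:
carry_out(
  targets=[
    {"hand": 8, "x": 0.005, "y": -0.003, "z": 0.005, "ax": 0, "ay": 0, "az": 0},
    {"hand": 8, "x": 0.01, "y": -0.003, "z": 0.01, "ax": 0, "ay": 0, "az": 0},
    {"hand": 8, "x": 0.015, "y": -0.003, "z": 0.0125, "ax": 0, "ay": 0, "az": 0},
    {"hand": 8, "x": 0.02, "y": -0.003, "z": 0.0125, "ax": 0, "ay": 0, "az": 0},
    {"hand": 8, "x": 0.022, "y": -0.003, "z": 0.0125, "ax": 0, "ay": 0, "az": 0},
    {"hand": 8, "x": 0.022, "y": -0.003, "z": 0.0125, "ax": 0, "ay": 0, "az": 0},
    {"hand": 8, "x": 0.022, "y": -0.003, "z": 0.0125, "ax": 0, "ay": 0, "az": 0},
    {"hand": 8, "x": 0.022, "y": -0.003, "z": 0.0125, "ax": 0, "ay": 0, "az": 0},
  ],
)

```text
t: 15.55
tool_pos: [0.4825, 0.2432, 0.3269]
orientation: [-3.137, 0.162, -0.0]
force: [0.4, 0.1, -0.4]
opening: 0.0134
gripper_force: 30.0
```

```bash
python3 - <<'E'
from h import *
s=read_state(); p,im,d=snap('wrist','w7'); C=cloud(p,d); T=s['tool_pos'];A=R.from_rotvec(s['orientation']); print(T,s['orientation'],s['force'])
L=A.inv().apply((C-T).reshape(-1,3)).reshape(C.shape)
def st(n,q): print(n,len(q),((q.min(0)+q.max(0))/2).round(4),np.median(q,axis=0).round(4),q.max(0).round(4))
m=(L[...,0]>.018)&(L[...,0]<.040)&(abs(L[...,1])<.02)&(L[...,2]>.175)&(L[...,2]<.192); st('C',L[m])
r=np.hypot(C[...,0]-.536,C[...,1]-.236)
st('top',L[(r<.0108)&(abs(C[...,2]-.1535)<.0025)]);st('topflat',L[(r<.0055)&(abs(C[...,2]-.1535)<.0025)])
st('hub',L[(r>.0125)&(r<.015)&(abs(C[...,2]-.1344)<.003)])
plan([0,0,.3267],-.103)
E
```

```text
[0.48252834 0.2432119  0.32692909] [-3.13735304e+00  1.61797498e-01 -1.21874121e-04] [ 0.42367809  0.0868376  -0.38697711]
C 885 [0.0289 0.0007 0.1865] [0.0269 0.0009 0.1829] [0.0398 0.0146 0.1919]
top 931 [0.0538 0.0017 0.1738] [0.0544 0.0019 0.1738] [0.0629 0.0109 0.1759]
topflat 393 [0.0539 0.0016 0.1734] [0.054  0.0019 0.1734] [0.0593 0.0068 0.1753]
hub 654 [0.0539 0.0016 0.1921] [0.057  0.0015 0.1924] [0.0689 0.0163 0.1942]
shift [-4.550e-01  2.916e-01  2.000e-04] turn [-0.0001 -0.0001 -0.0001] tcp [0.4825 0.2432 0.3269] F [-0.17 -0.05 -0.37]
```

Request:
carry_out(
  targets=[
    {"hand": 8, "x": 0.002, "y": 0.0009, "z": 0.0002, "ax": 0, "ay": 0, "az": 0},
    {"hand": 8, "x": 0.004, "y": 0.0009, "z": 0.0002, "ax": 0, "ay": 0, "az": 0},
    {"hand": 8, "x": 0.006, "y": 0.0009, "z": 0.0002, "ax": 0, "ay": 0, "az": 0},
    {"hand": 8, "x": 0.007, "y": 0.0009, "z": 0.0002, "ax": 0, "ay": 0, "az": 0},
    {"hand": 8, "x": 0.008, "y": 0.0009, "z": 0.0002, "ax": 0, "ay": 0, "az": 0},
    {"hand": 8, "x": 0.008, "y": 0.0009, "z": 0.0002, "ax": 0, "ay": 0, "az": 0},
    {"hand": 8, "x": 0.008, "y": 0.0009, "z": 0.0002, "ax": 0, "ay": 0, "az": 0},
  ],
)

```text
t: 16.48
tool_pos: [0.4905, 0.2415, 0.3266]
orientation: [3.137, -0.162, -0.0]
force: [-0.3, -0.3, -0.2]
opening: 0.0137
gripper_force: 30.0
```

Request:
carry_out(
  targets=[
    {"hand": 8, "x": 0.0005, "y": 0, "z": 0, "ax": 0, "ay": 0, "az": 0},
    {"hand": 8, "x": 0.001, "y": 0, "z": 0, "ax": 0, "ay": 0, "az": 0},
    {"hand": 8, "x": 0.0015, "y": 0, "z": 0, "ax": 0, "ay": 0, "az": 0},
    {"hand": 8, "x": 0.0015, "y": 0, "z": 0, "ax": 0, "ay": 0, "az": 0},
  ],
)

```text
t: 16.98
tool_pos: [0.492, 0.2413, 0.3266]
orientation: [3.137, -0.162, -0.0]
force: [-0.7, -0.3, -0.5]
opening: 0.0137
gripper_force: 30.0
```

Request:
carry_out(
  targets=[
    {"hand": 8, "x": 0.0005, "y": 0, "z": 0, "ax": 0, "ay": 0, "az": 0},
    {"hand": 8, "x": 0.001, "y": 0, "z": 0, "ax": 0, "ay": 0, "az": 0},
    {"hand": 8, "x": 0.001, "y": 0, "z": 0, "ax": 0, "ay": 0, "az": 0},
  ],
)

```text
t: 17.35
tool_pos: [0.493, 0.2412, 0.3266]
orientation: [-3.137, 0.162, 0.0]
force: [-0.5, -0.2, 0.0]
opening: 0.0135
gripper_force: 30.0
```

Request:
carry_out(
  targets=[
    {"hand": 8, "x": 0.0005, "y": 0, "z": 0, "ax": 0, "ay": 0, "az": 0},
    {"hand": 8, "x": 0.0005, "y": 0, "z": 0, "ax": 0, "ay": 0, "az": 0},
  ],
)

```text
t: 17.6
tool_pos: [0.4935, 0.2411, 0.3266]
orientation: [3.137, -0.162, 0.0]
force: [-0.5, -0.4, -0.4]
opening: 0.0134
gripper_force: 30.0
```

Request:
carry_out(
  targets=[
    {"hand": 8, "x": 0.0005, "y": 0, "z": 0, "ax": 0, "ay": 0, "az": 0},
    {"hand": 8, "x": 0.0005, "y": 0, "z": 0, "ax": 0, "ay": 0, "az": 0},
  ],
)

```text
t: 17.85
tool_pos: [0.494, 0.2411, 0.3266]
orientation: [-3.137, 0.162, -0.0]
force: [0.5, 0.3, -0.0]
opening: 0.014
gripper_force: 30.0
```

Request:
carry_out(
  targets=[
    {"hand": 8, "x": 0.0005, "y": 0, "z": 0, "ax": 0, "ay": 0, "az": 0},
    {"hand": 8, "x": 0.0005, "y": 0, "z": 0, "ax": 0, "ay": 0, "az": 0},
  ],
)

```text
t: 18.1
tool_pos: [0.4945, 0.241, 0.3266]
orientation: [3.137, -0.162, 0.0]
force: [-0.3, -0.6, -0.8]
opening: 0.0138
gripper_force: 30.0
```

Request:
carry_out(
  targets=[
    {"hand": 8, "x": 0.0005, "y": 0, "z": 0, "ax": 0, "ay": 0, "az": 0},
    {"hand": 8, "x": 0.0005, "y": 0, "z": 0, "ax": 0, "ay": 0, "az": 0},
  ],
)

```text
t: 18.35
tool_pos: [0.495, 0.241, 0.3266]
orientation: [-3.137, 0.162, -0.0]
force: [0.2, 0.9, -1.0]
opening: 0.0138
gripper_force: 30.0
```

Now 2.5 mm past the full-shaft contact point with no force, so the noses are in the groove. I'll continue gently.

Request:
carry_out(
  targets=[
    {"hand": 8, "x": 0.0005, "y": 0, "z": 0, "ax": 0, "ay": 0, "az": 0},
    {"hand": 8, "x": 0.001, "y": 0, "z": 0, "ax": 0, "ay": 0, "az": 0},
    {"hand": 8, "x": 0.0015, "y": 0, "z": 0, "ax": 0, "ay": 0, "az": 0},
    {"hand": 8, "x": 0.0015, "y": 0, "z": 0, "ax": 0, "ay": 0, "az": 0},
  ],
)

```text
t: 18.85
tool_pos: [0.4963, 0.2409, 0.3265]
orientation: [3.137, -0.162, -0.001]
force: [-1.6, 0.7, 0.0]
opening: 0.0133
gripper_force: 30.0
```

Request:
carry_out(
  targets=[
    {"hand": 8, "x": 0.0005, "y": 0, "z": 0, "ax": 0, "ay": 0, "az": 0},
    {"hand": 8, "x": 0.001, "y": 0, "z": 0, "ax": 0, "ay": 0, "az": 0},
    {"hand": 8, "x": 0.001, "y": 0, "z": 0, "ax": 0, "ay": 0, "az": 0},
  ],
)

```text
t: 19.23
tool_pos: [0.4973, 0.2407, 0.3264]
orientation: [3.137, -0.162, -0.001]
force: [-4.7, 1.2, 0.6]
opening: 0.0136
gripper_force: 30.0
```

Request:
carry_out(
  targets=[
    {"hand": 8, "x": 0.0005, "y": 0, "z": 0, "ax": 0, "ay": 0, "az": 0},
    {"hand": 8, "x": 0.001, "y": 0, "z": 0, "ax": 0, "ay": 0, "az": 0},
    {"hand": 8, "x": 0.001, "y": 0, "z": 0, "ax": 0, "ay": 0, "az": 0},
  ],
)

```text
t: 19.6
tool_pos: [0.4983, 0.2406, 0.3265]
orientation: [3.137, -0.162, -0.001]
force: [-4.3, 1.1, -0.6]
opening: 0.0139
gripper_force: 30.0
```

Contact with the groove bottom is as predicted, at about 4.5 N. Continuing.

Request:
carry_out(
  targets=[
    {"hand": 8, "x": 0.0005, "y": 0, "z": 0, "ax": 0, "ay": 0, "az": 0},
    {"hand": 8, "x": 0.001, "y": 0, "z": 0, "ax": 0, "ay": 0, "az": 0},
    {"hand": 8, "x": 0.0015, "y": 0, "z": 0, "ax": 0, "ay": 0, "az": 0},
    {"hand": 8, "x": 0.002, "y": 0, "z": 0, "ax": 0, "ay": 0, "az": 0},
    {"hand": 8, "x": 0.002, "y": 0, "z": 0, "ax": 0, "ay": 0, "az": 0},
  ],
)

```text
t: 20.23
tool_pos: [0.5009, 0.2403, 0.327]
orientation: [-3.137, 0.162, -0.002]
force: [-1.4, -0.0, -0.4]
opening: 0.0133
gripper_force: 30.0
```

Request:
carry_out(
  targets=[
    {"hand": 8, "x": 0.0005, "y": 0, "z": 0, "ax": 0, "ay": 0, "az": 0},
    {"hand": 8, "x": 0.001, "y": 0, "z": 0, "ax": 0, "ay": 0, "az": 0},
    {"hand": 8, "x": 0.0015, "y": 0, "z": 0, "ax": 0, "ay": 0, "az": 0},
    {"hand": 8, "x": 0.002, "y": 0, "z": 0, "ax": 0, "ay": 0, "az": 0},
    {"hand": 8, "x": 0.002, "y": 0, "z": 0, "ax": 0, "ay": 0, "az": 0},
  ],
)

```text
t: 20.85
tool_pos: [0.5028, 0.2401, 0.327]
orientation: [-3.137, 0.162, -0.002]
force: [1.8, 0.0, -0.3]
opening: 0.0138
gripper_force: 30.0
```

Request:
carry_out(
  targets=[
    {"hand": 8, "x": 0.001, "y": 0, "z": 0, "ax": 0, "ay": 0, "az": 0},
    {"hand": 8, "x": 0.002, "y": 0, "z": 0, "ax": 0, "ay": 0, "az": 0},
    {"hand": 8, "x": 0.003, "y": 0, "z": 0, "ax": 0, "ay": 0, "az": 0},
    {"hand": 8, "x": 0.003, "y": 0, "z": 0, "ax": 0, "ay": 0, "az": 0},
  ],
)

```text
t: 21.35
tool_pos: [0.506, 0.2398, 0.327]
orientation: [-3.137, 0.162, -0.003]
force: [4.6, -0.6, -1.4]
opening: 0.0137
gripper_force: 30.0
```

Request:
carry_out(
  targets=[
    {"hand": 8, "x": 0.0005, "y": 0, "z": 0, "ax": 0, "ay": 0, "az": 0},
    {"hand": 8, "x": 0.001, "y": 0, "z": 0, "ax": 0, "ay": 0, "az": 0},
    {"hand": 8, "x": 0.001, "y": 0, "z": 0, "ax": 0, "ay": 0, "az": 0},
  ],
)

```text
t: 21.72
tool_pos: [0.5065, 0.2398, 0.3268]
orientation: [-3.137, 0.162, -0.0]
force: [3.8, -1.2, 1.1]
opening: 0.0138
gripper_force: 30.0
```

Request:
carry_out(
  targets=[
    {"hand": 8, "x": 0.0005, "y": 0, "z": 0, "ax": 0, "ay": 0, "az": 0},
    {"hand": 8, "x": 0.0005, "y": 0, "z": 0, "ax": 0, "ay": 0, "az": 0},
  ],
)

```text
t: 21.98
tool_pos: [0.507, 0.2397, 0.3266]
orientation: [-3.137, 0.162, -0.0]
force: [2.4, -1.0, -0.1]
opening: 0.0133
gripper_force: 30.0
```

Request:
carry_out(
  targets=[
    {"hand": 8, "x": 0.0005, "y": 0, "z": 0, "ax": 0, "ay": 0, "az": 0},
    {"hand": 8, "x": 0.0005, "y": 0, "z": 0, "ax": 0, "ay": 0, "az": 0},
  ],
)

```text
t: 22.22
tool_pos: [0.5075, 0.2397, 0.3266]
orientation: [3.137, -0.162, 0.0]
force: [3.3, -0.2, 1.4]
opening: 0.0138
gripper_force: 30.0
```

Request:
carry_out(
  targets=[
    {"hand": 8, "x": 0.0005, "y": 0, "z": 0, "ax": 0, "ay": 0, "az": 0},
    {"hand": 8, "x": 0.0005, "y": 0, "z": 0, "ax": 0, "ay": 0, "az": 0},
  ],
)

```text
t: 22.48
tool_pos: [0.5078, 0.2396, 0.3264]
orientation: [3.137, -0.162, -0.001]
force: [1.9, -0.5, -0.2]
opening: 0.0141
gripper_force: 30.0
```

Request:
carry_out(
  targets=[
    {"hand": 8, "x": 0.0005, "y": 0, "z": 0, "ax": 0, "ay": 0, "az": 0},
    {"hand": 8, "x": 0.0005, "y": 0, "z": 0, "ax": 0, "ay": 0, "az": 0},
  ],
)

```text
t: 22.72
tool_pos: [0.5083, 0.2396, 0.3265]
orientation: [3.137, -0.162, -0.001]
force: [2.2, -0.3, -0.2]
opening: 0.0139
gripper_force: 30.0
```

Request:
carry_out(
  targets=[
    {"hand": 8, "x": 0.0005, "y": 0, "z": 0, "ax": 0, "ay": 0, "az": 0},
    {"hand": 8, "x": 0.0005, "y": 0, "z": 0, "ax": 0, "ay": 0, "az": 0},
  ],
)

```text
t: 22.98
tool_pos: [0.5088, 0.2395, 0.3265]
orientation: [3.137, -0.162, -0.001]
force: [0.4, -1.7, -0.2]
opening: 0.0138
gripper_force: 30.0
```

Request:
carry_out(
  targets=[
    {"hand": 8, "x": 0.0005, "y": 0, "z": 0, "ax": 0, "ay": 0, "az": 0},
    {"hand": 8, "x": 0.0005, "y": 0, "z": 0, "ax": 0, "ay": 0, "az": 0},
  ],
)

```text
t: 23.22
tool_pos: [0.5091, 0.2395, 0.3264]
orientation: [3.137, -0.162, -0.002]
force: [-2.6, 0.2, 0.3]
opening: 0.0136
gripper_force: 30.0
```

Request:
carry_out(
  targets=[
    {"hand": 8, "x": 0.0005, "y": 0, "z": 0, "ax": 0, "ay": 0, "az": 0},
    {"hand": 8, "x": 0.0005, "y": 0, "z": 0, "ax": 0, "ay": 0, "az": 0},
  ],
)

```text
t: 23.48
tool_pos: [0.5094, 0.2395, 0.3263]
orientation: [3.137, -0.162, -0.003]
force: [-5.9, 0.4, 1.7]
opening: 0.0134
gripper_force: 30.0
```

Hard stop reached, so I'll release, back off and look.

Request:
carry_out(
  targets=[
    {"hand": 8, "x": -0.0005, "y": 0, "z": 0, "ax": 0, "ay": 0, "az": 0},
    {"hand": 40, "x": -0.0005, "y": 0, "z": 0, "ax": 0, "ay": 0, "az": 0},
    {"hand": 40, "x": -0.0005, "y": 0, "z": 0, "ax": 0, "ay": 0, "az": 0},
    {"hand": 40, "x": -0.0005, "y": 0, "z": 0, "ax": 0, "ay": 0, "az": 0},
    {"hand": 40, "x": -0.0005, "y": 0, "z": -0.02, "ax": 0, "ay": 0, "az": 0},
    {"hand": 40, "x": -0.001, "y": 0, "z": -0.05, "ax": 0, "ay": 0, "az": 0},
    {"hand": 40, "x": -0.03, "y": 0, "z": -0.06, "ax": 0, "ay": 0, "az": 0},
    {"hand": 40, "x": -0.06, "y": 0, "z": -0.06, "ax": 0, "ay": 0, "az": 0},
  ],
)

```text
t: 24.48
tool_pos: [0.4502, 0.2458, 0.3898]
orientation: [-3.135, 0.163, -0.006]
force: [-0.4, 1.1, -0.0]
opening: 0.0371
gripper_force: 0.0
```

Request:
carry_out(
  targets=[
    {"hand": 40, "x": 0, "y": 0, "z": 0, "ax": 0, "ay": 0, "az": 0},
    {"hand": 40, "x": 0, "y": 0, "z": 0, "ax": 0, "ay": 0, "az": 0},
    {"hand": 40, "x": 0, "y": 0, "z": 0, "ax": 0, "ay": 0, "az": 0},
  ],
)

```text
t: 24.85
tool_pos: [0.4509, 0.2455, 0.387]
orientation: [-3.137, 0.163, -0.001]
force: [-0.3, 0.8, 0.4]
opening: 0.0374
gripper_force: 0.0
```

```bash
python3 - <<'E'
from h import *
s=read_state(); p,im,d=snap('wrist','w8'); C=cloud(p,d); print(s['tool_pos'],s['force'])
r=np.hypot(C[...,0]-.536,C[...,1]-.236)
def st(n,q): print(n,len(q),((q.min(0)+q.max(0))/2).round(4),np.ptp(q,axis=0).round(4),np.median(q[:,2]).round(4))
st('disc',C[(r<.038)&(abs(C[...,2]-.1186)<.003)]); st('top',C[(r<.011)&(abs(C[...,2]-.1535)<.003)])
h=C[(r<.04)&(abs(C[...,2]-.1436)<.002)]; st('clipC',h); st('tab',C[(r<.04)&(r>.017)&(abs(C[...,2]-.150)<.0025)])
cv2.imwrite('pics/w8b.png',cv2.resize(im[40:240,150:360],(630,600),interpolation=2))
E
```

```text
[0.45086728 0.24548886 0.38696295] [-0.2975119   0.80652636  0.39229217]
disc 4499 [0.5366 0.236  0.1183] [0.0699 0.0701 0.0054] 0.1185
top 619 [0.5354 0.2358 0.1531] [0.0187 0.0186 0.0052] 0.153
clipC 586 [0.5317 0.2359 0.1436] [0.0285 0.0279 0.0039] 0.1432
tab 460 [0.5095 0.2386 0.1489] [0.0173 0.0149 0.0029] 0.1485
```

View pics/w8b.png

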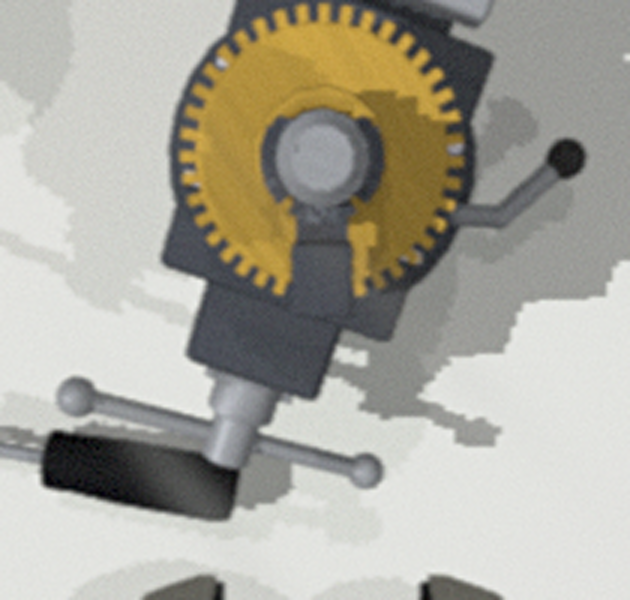

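The clip sits around the shaft at (322,157). Its tab is at (0.5095,0.2386), which puts the C centre at (0.5359,0.2359), on the spindle axis. The gear is still seated, so I'm handing in.

```bash
python3 -c "
from plant import robot
print(robot.close_job())"
```

```text
the job is handed in; nothing more can be done
None
```

I handed the job in with the gear seated on the collar and the clip snapped home in the groove, both released and checked by wrist camera; the judge's result was not shown.

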